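# Lock the pantry canister's bayonet lid

### The job

Three black canisters stand on the pantry counter; the lid of the middle-sized one is not locked and stands proud. Push that lid in against its spring, turn it a quarter turn clockwise (seen from above) and let go, so that it springs up and seats locked and level in its canister. Leave the ceramic pineapple standing where it is.

Things in the scene. Friction and masses are not known exactly. Their poses are not given: they have to be found in the camera images.
- lid_grip (a point): grip point on the loose lid (0.2 kg) of that canister: wooden disc 80 mm across with an upright bar handle 64 mm long (point x), 16 mm thick (y), 44 mm high. Point on the axis, 30 mm above the disc, 14 mm below the bar's top; z up. Two steel lugs stick out in line with the bar, now in the rim's gaps. Starts 46 mm above the rim; locked and let up, it is at 40 mm, bar turned 90 degrees.
- canister_rim (a point): mouth centre of the middle-sized black canister (112 mm across, fixed to the counter), level with its rim, 120 mm up; z up. Lug gaps lie at this point's +x and -x, seats at +y and -y: the locked bar lies along y, within 12 degrees. Stops block turning anticlockwise or far past the seats. The two locked look-alikes, also fixed, stand 180 mm or more off and reach up to 204 mm.
- plate (a joint): sprung plate under the lid, hidden in the canister: how far (m) it is pushed down, 0 at the start. It resists with 4 N plus 0.5 N per mm. The lid can turn only beyond 0.010; aim for 0.014; it bottoms at 0.018. With the lid turned a quarter turn clockwise seen from above (negative about z) and let up, it comes back to 0.006 and the lugs sit in their seats.
- pineapple_mid (a point): a loose white glazed ceramic pineapple ornament, 70 mm across and about 116 mm high, standing on the counter in front of the canisters; the point lies on its axis, 45 mm above the counter

How it is judged:
On the way, in this order (a step that is already met when the one before it is completed fails the run):
1. the lid is pushed in at least 9 mm while its lugs are still at the gaps (z of lid_grip in the frame of canister_rim below 0.037 m and angle between the x axis of lid_grip and the x axis of canister_rim, either way round below 0.6 rad), for 0.1 s.
2. the lid is turned to within 17 degrees of a quarter turn (angle between the x axis of lid_grip and the y axis of canister_rim, either way round below 0.3 rad), for 0.1 s.
At the end, for the whole second after the job is handed in: the lid's bar lies along the line of the seats within 20 degrees, its grip point 37.8 to 42.5 mm above the rim (sprung up into its seats), level within 7 degrees and centred within 10 mm; the pineapple stands upright within 11 degrees, moved less than 30 mm (angle between the x axis of lid_grip and the y axis of canister_rim, either way round below 0.35 rad and z of lid_grip in the frame of canister_rim between 0.0378 and 0.0425 m and horizontal distance between lid_grip and canister_rim below 0.01 m and angle between lid_grip's own z axis and vertical below 0.12 rad and angle between pineapple_mid's own z axis and vertical below 0.2 rad and distance of pineapple_mid from where it was at the start of the episode below 0.03 m); the robot touches nothing.
It fails at once if the ceramic pineapple is knocked over or pushed away more than 30 mm (angle between pineapple_mid's own z axis and vertical above 0.4 rad or distance of pineapple_mid from where it was at the start of the episode above 0.03 m).
It also fails if it takes over 35 s, if anything falls off the work surface, if the arm or the gripper's body presses on something with over 40 N, if the wrist force passes 120 N, or if a joint passes its speed limit or range.

### The arm

A 6-joint arm with a two-finger parallel gripper is mounted at the origin on the work surface. World frame = base frame: x ahead of the robot, y to its left, z up, the work surface at z = 0. Lengths are in m, angles in rad, forces in N, time in s.
With the tool pointing down it reaches from about 0.425 to 0.95 m from the base axis. Payload 3.5 kg.
Tool frame: the origin (TCP) lies midway between the tips of the shut fingers; the grasp point (between the pads) lies 19 mm behind it; z points along the fingers, y is the line along which they close (so a half turn about z gives the same grasp; the last joint's range is limited). The gripper opens to 85 mm and grips with 20 to 120 N. Pads are 22 mm wide; open, the fingers measure 114 mm over their backs; the gripper's body (76 mm by 85 mm) begins 54 mm behind the grasp point. The pads swing forward as they close: fully open they stand 13 mm farther back than shut.
Start: joints at [-1.494, 0.286, 1.577, -0, 1.279, -0.15], TCP at [0.152, -0.658, 0.201] pointing down, gripper open.
Joint ranges: [-2.77, 2.77], [-0.9, 2.22], [0.21, 2.48], [-1.53, 4.67], [0.24, 2.81], [-2.84, 2.84]. Speed limits (rad/s): [2.79, 2.79, 3.14, 3.14, 3.14, 3.14].

### API

Orientations are given as a unit quaternion [x, y, z, w].
In Python, from plant import * gives the robot as it stands.
- The arm moves only by the tool move_arm, never from a script. Its argument "moves" is a list of rows, each a list of 3 entries, a list of its own where there are three numbers: the opening, from 0 (shut) to 1 (fully open), then the shift along the tool's x, y, z in m, then the turn, a rotation vector about the tool's x, y, z in rad. A call has exactly 10 rows; each row shifts and turns the commanded pose from where the row before left it, along the tool's axes as they then stand; what a row does not reach is not made up. A row lasts 1/12 s, in which the tool goes at most 41.7 mm and 7.16 degrees, less where a joint would pass 70% of its speed; a pose out of reach is approached as far as the arm can. A call is refused whole if a number of a shift passes 0.0417 or a number of a turn 0.125, either way. A call with a gripper value outside its range is refused whole. The fingers move at their own pace and stop on an object; "grip_force" is the grip in N (left out, the last holds). Time passes only in rows, so rows that do not move let the fingers close, or fill a call up. It gives the time, the measured TCP pose, the force, the opening and the grip force at its end, in the units of the state.
- get_state(): the state, without advancing time (a new reading comes with each control period).
- read_camera(name): name is "scene" or "top" or "wrist"; returns the picture (400x640x3 uint8, red, green, blue); there is no depth.
- camera_params(name): a dict with "fx", "fy", "cx", "cy" (pixels), "rvec" (rotation vector, rad) and "tvec" (3), from world to camera coordinates, as OpenCV has them; the wrist camera has in their place "tool_from_camera" (4x4, takes a point from camera to tool coordinates, whose origin is the TCP and whose axes are the flange's). Camera axes: x right, y down, z forward; pixel columns grow to the right and rows downward; lengths in m; the calibration is good to about 2 mm. A picture is of the moment at which its call begins: read the wrist's pose just before it. camera_params takes no time and is no camera call.
- sign_off(): hands the job in; it is judged then, once.
The state is a dict: "time": time; "qpos": joint angles; "dq": joint speeds; "joint_efforts": joint torques, N m; "eef_pos": TCP position; "tcp_rot": TCP orientation; "contact_force": force on the tool from outside, world axes, zero at the start; "wrist_torque": the same for the moment, N m; "opening": opening from 0.0 (shut) to 1.0 (fully open); "finger_force": force on a finger pad.
Only numpy, scipy, OpenCV 4.12 (cv2) and the standard library are available. Lean on these libraries where they do the work, as an engineer would, in place of code of your own. Each camera call takes 0.05 s, during which the arm holds its last target. There are 200 camera calls.

## Working session

There is one attempt and no reset: what is moved stays moved. The work goes in short steps, Python scripts to look and compute and a tool call to move; the robot and the scene stay as the last step left them, time stands still between calls to the robot, and variables do not carry over. Pictures are saved under pics/ and viewed, at most 10 in all, crops included, and the job is handed in when it is done.

Besides the shell and the picture viewer there is one more tool, called after "Request:" as name(argument=value, ...) on one line, values as JSON. move_arm: Moves the arm, as the interface text tells. Its arguments: {"type":"object","properties":{"moves":{"type":"array"},"grip_force":{"type":"number"}},"required":["moves"]}

```bash
mkdir -p pics; ls; python3 - <<'E'
from plant import *
import cv2
for n in ("scene","top"):
    cv2.imwrite(f"pics/{n}0.png",read_camera(n)[:,:,::-1])
    print(n,camera_params(n))
print(camera_params("wrist"));s=get_state();print(s)
E
```

```text
pics
scene {'fx': 509.4248624114335, 'fy': 509.4248624114335, 'cx': 320.4374225191414, 'cy': 202.83163634052994, 'rvec': array([ 2.23716633,  0.71124421, -0.3168367 ]), 'tvec': array([-0.40022874, -0.09016679,  1.21386207])}
top {'fx': 365.95347144056143, 'fy': 365.95347144056143, 'cx': 318.938408599444, 'cy': 203.99938151925195, 'rvec': array([ 2.13153266, -2.17754038,  0.13217736]), 'tvec': array([0.02835357, 0.51018028, 0.89313142])}
{'fx': 356.5786344667815, 'fy': 356.5786344667815, 'cx': 318.436869271889, 'cy': 205.1517128166071, 'tool_from_camera': array([[ 2.44053152e-04, -9.59388708e-01, -2.82087305e-01,
         7.10685406e-02],
       [ 9.99999537e-01,  4.96747534e-04, -8.24287133e-04,
         9.13871864e-04],
       [ 9.30937940e-04, -2.82086973e-01,  9.59388385e-01,
        -1.73659565e-01],
       [ 0.00000000e+00,  0.00000000e+00,  0.00000000e+00,
         1.00000000e+00]])}
{'time': 0.1, 'qpos': array([-1.49402483e+00,  2.87172740e-01,  1.57802792e+00, -2.60163619e-07,
        1.27860760e+00, -1.50001960e-01]), 'dq': array([-8.79777840e-04, -1.86406966e-03, -3.74916676e-03, -2.35757485e-03,
        5.37614094e-06, -8.12801681e-04]), 'joint_efforts': array([ 1.10431050e-03, -4.07292151e+01, -2.93698525e+01, -1.27864773e-04,
        3.39191589e-03,  6.58582437e-06]), 'eef_pos': array([ 0.15173971, -0.65704559,  0.20002324]), 'tcp_rot': array([ 9.93577995e-01,  1.13143891e-01,  4.04289562e-05, -1.10706497e-03]), 'contact_force': array([-0.58267678, -0.16580918, -0.06383298]), 'wrist_torque': array([ 0.00671277,  0.00706003, -0.01336771]), 'finger_force': 0.0, 'opening': 0.9952946190591444}
```

View pics/scene0.png

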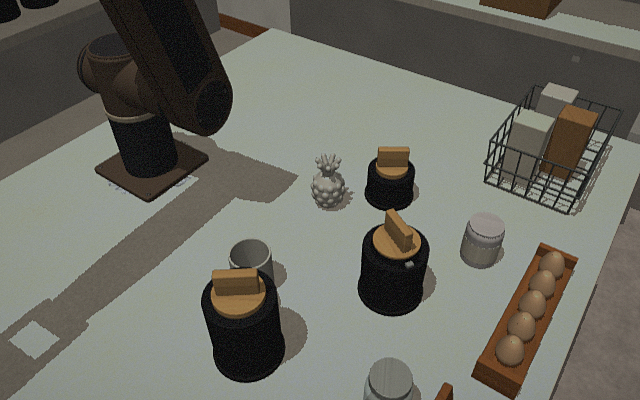

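View pics/top0.png

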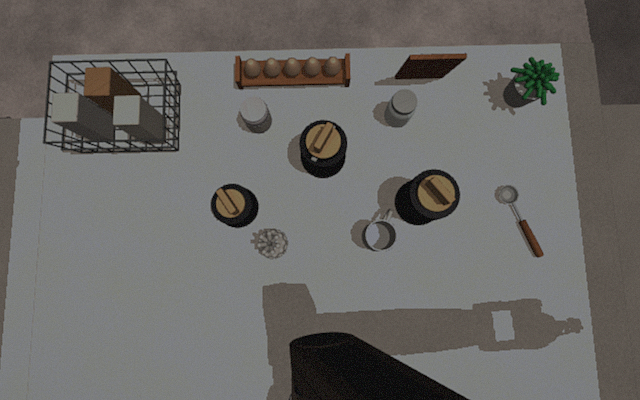

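The middle canister is the one at scene (395,250) / top (323,145), with its bar along the image's upper right to lower left and a steel lug at top (314,159). The pineapple is at top (270,242). Next I'll enlarge both views.

```bash
python3 - <<'E'
import cv2,numpy as np
a=cv2.imread("pics/scene0.png")[200:320,345:445]
b=cv2.imread("pics/top0.png")[110:190,285:360]
a=cv2.resize(a,None,fx=4,fy=4,interpolation=cv2.INTER_CUBIC); b=cv2.resize(b,None,fx=5.2,fy=6,interpolation=cv2.INTER_CUBIC)
c=np.hstack([a,b]);print(a.shape,b.shape)
cv2.imwrite("pics/crop0.png",cv2.convertScaleAbs(c,alpha=1.5,beta=20))
E
```

```text
(480, 400, 3) (480, 390, 3)
```

View pics/crop0.png

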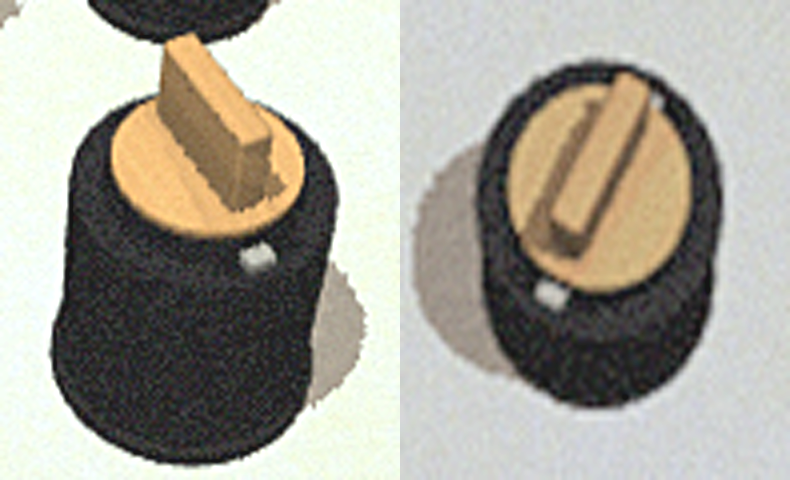

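```bash
cat > h.py <<'E'
from plant import *
import cv2,numpy as np
from scipy.spatial.transform import Rotation as R
def ray(p,uv):
    return np.array([(uv[0]-p["cx"])/p["fx"],(uv[1]-p["cy"])/p["fy"],1.])
def onplane(name,uv,z,st=None):
    p=camera_params(name)
    if name=="wrist":
        T=p["tool_from_camera"];Rt=R.from_quat(st["tcp_rot"]).as_matrix()
        d=Rt@T[:3,:3]@ray(p,uv);c=st["eef_pos"]+Rt@T[:3,3]
    else:
        Rm=R.from_rotvec(p["rvec"]).as_matrix();d=Rm.T@ray(p,uv);c=-Rm.T@p["tvec"]
    return c+d*(z-c[2])/d[2]
E
python3 - <<'E'
from h import *
np.set_printoptions(precision=4,suppress=True)
S=lambda x,y:(345+x/4,200+y/4); T=lambda x,y:(285+(x-400)/5.2,110+y/6)
for n,e,d in (("scene",[S(180,40),S(256,138)],S(208,166)),("top",[T(638,82),T(569,224)],T(600,188))):
    a,b=[onplane(n,q,.18) for q in e]
    print(n,a,b,"mid",(a+b)/2,"len",np.linalg.norm(a-b),"ang",np.degrees(np.arctan2(*(a-b)[1::-1])),"disc",onplane(n,d,.136))
for n,q in (("top",(270,242)),("top",(436,190)),("top",(229,200))): print(q,onplane(n,q,.06),onplane(n,q,.17))
print("pine scene",onplane("scene",(328,190),.045))
s=get_state();print(R.from_quat(s["tcp_rot"]).as_matrix())
E
```

```text
scene [0.6198 0.019  0.18  ] [ 0.6716 -0.012   0.18  ] mid [0.6457 0.0035 0.18  ] len 0.06036435924171458 ang 149.09927142296465 disc [0.6472 0.0019 0.136 ]
top [ 0.668  -0.0124  0.18  ] [0.6156 0.0176 0.18  ] mid [0.6418 0.0026 0.18  ] len 0.06043003654484121 ang -29.807532098642902 disc [0.6421 0.0038 0.136 ]
(270, 242) [0.417  0.1378 0.06  ] [0.4142 0.1227 0.17  ]
(436, 190) [ 0.5356 -0.2713  0.06  ] [ 0.5182 -0.2359  0.17  ]
(229, 200) [0.5219 0.2383 0.06  ] [0.5061 0.2107 0.17  ]
pine scene [0.4223 0.1251 0.045 ]
[[ 0.9744  0.2248 -0.0002]
 [ 0.2248 -0.9744  0.0022]
 [ 0.0003 -0.0022 -1.    ]]
```

```bash
python3 - <<'E'
from h import *
s=get_state();p0=s["eef_pos"];goal=np.array([.644,.003,.30])
M=R.from_quat(s["tcp_rot"]);M=R.from_matrix(M.as_matrix());w=-0.08;p=p0.copy()
for k in range(30):
    t=(k-1)/27; t=min(max(t,0),1)
    # target at the end of row k
    q=p0+(goal-p0)*np.r_[min(max((k-1)/28,0),1)*np.ones(2),min((k+1)/3,1)]
    d=np.round(M.inv().apply(q-p),3); p=p+M.apply(d); M=M*R.from_rotvec([0,0,w])
    print(f"[1,[{d[0]},{d[1]},{d[2]}],[0,0,{w}]],",end="\n" if k%10==9 else "")
print(p,np.degrees(np.arctan2(*M.as_matrix()[1::-1,0])))
E
```

```text
[1,[0.0,-0.0,-0.033],[0,0,-0.08]],[1,[0.0,-0.0,-0.034],[0,0,-0.08]],[1,[0.025,-0.015,-0.033],[0,0,-0.08]],[1,[0.027,-0.014,0.0],[0,0,-0.08]],[1,[0.027,-0.011,0.0],[0,0,-0.08]],[1,[0.028,-0.008,0.0],[0,0,-0.08]],[1,[0.029,-0.007,0.0],[0,0,-0.08]],[1,[0.029,-0.004,0.0],[0,0,-0.08]],[1,[0.029,-0.002,0.0],[0,0,-0.08]],[1,[0.029,0.0,0.0],[0,0,-0.08]],
[1,[0.03,0.003,0.0],[0,0,-0.08]],[1,[0.029,0.006,0.001],[0,0,-0.08]],[1,[0.028,0.007,-0.0],[0,0,-0.08]],[1,[0.028,0.01,-0.0],[0,0,-0.08]],[1,[0.027,0.012,-0.0],[0,0,-0.08]],[1,[0.026,0.014,-0.0],[0,0,-0.08]],[1,[0.024,0.016,-0.0],[0,0,-0.08]],[1,[0.024,0.018,-0.0],[0,0,-0.08]],[1,[0.021,0.019,-0.0],[0,0,-0.08]],[1,[0.021,0.022,-0.0],[0,0,-0.08]],
[1,[0.018,0.023,-0.0],[0,0,-0.08]],[1,[0.016,0.024,0.0],[0,0,-0.08]],[1,[0.015,0.026,0.0],[0,0,-0.08]],[1,[0.012,0.026,0.0],[0,0,-0.08]],[1,[0.01,0.028,0.0],[0,0,-0.08]],[1,[0.008,0.028,0.0],[0,0,-0.08]],[1,[0.006,0.029,0.0],[0,0,-0.08]],[1,[0.003,0.029,0.0],[0,0,-0.08]],[1,[0.001,0.03,0.0],[0,0,-0.08]],[1,[-0.001,0.029,0.0],[0,0,-0.08]],
[0.64385738 0.00282885 0.30039744] 150.50310207263976
```

Request:
move_arm(moves=[[1,[0,0,-0.033],[0,0,-0.08]],[1,[0,0,-0.034],[0,0,-0.08]],[1,[0.025,-0.015,-0.033],[0,0,-0.08]],[1,[0.027,-0.014,0],[0,0,-0.08]],[1,[0.027,-0.011,0],[0,0,-0.08]],[1,[0.028,-0.008,0],[0,0,-0.08]],[1,[0.029,-0.007,0],[0,0,-0.08]],[1,[0.029,-0.004,0],[0,0,-0.08]],[1,[0.029,-0.002,0],[0,0,-0.08]],[1,[0.029,0,0],[0,0,-0.08]]], grip_force=80)

```text
time: 0.93
eef_pos: [0.2914, -0.4686, 0.2989]
tcp_rot: [0.87, 0.493, 0.0, -0.001]
contact_force: [1.1, -0.7, 0.0]
opening: 0.998
finger_force: 0.0
```

Request:
move_arm(moves=[[1,[0.03,0.003,0],[0,0,-0.08]],[1,[0.029,0.006,0],[0,0,-0.08]],[1,[0.028,0.007,0],[0,0,-0.08]],[1,[0.028,0.01,0],[0,0,-0.08]],[1,[0.027,0.012,0],[0,0,-0.08]],[1,[0.026,0.014,0],[0,0,-0.08]],[1,[0.024,0.016,0],[0,0,-0.08]],[1,[0.024,0.018,0],[0,0,-0.08]],[1,[0.021,0.019,0],[0,0,-0.08]],[1,[0.021,0.022,0],[0,0,-0.08]]])

```text
time: 1.77
eef_pos: [0.4678, -0.2326, 0.299]
tcp_rot: [0.61, 0.793, -0.0, -0.0]
contact_force: [0.2, -0.3, -0.5]
opening: 0.997
finger_force: 0.0
```

Request:
move_arm(moves=[[1,[0.018,0.023,0],[0,0,-0.08]],[1,[0.016,0.024,0],[0,0,-0.08]],[1,[0.015,0.026,0],[0,0,-0.08]],[1,[0.012,0.026,0],[0,0,-0.08]],[1,[0.01,0.028,0],[0,0,-0.08]],[1,[0.008,0.028,0],[0,0,-0.08]],[1,[0.006,0.029,0],[0,0,-0.08]],[1,[0.003,0.029,0],[0,0,-0.08]],[1,[0.001,0.03,0],[0,0,-0.08]],[1,[-0.001,0.029,0],[0,0,-0.08]]])

```text
time: 2.6
eef_pos: [0.6434, 0.0026, 0.2988]
tcp_rot: [0.253, 0.968, -0.0, -0.001]
contact_force: [-0.5, -0.6, -0.2]
opening: 1.0
finger_force: 0.0
```

```bash
python3 - <<'E'
from h import *
read_camera("wrist")
s=get_state();im=read_camera("wrist")[:,:,::-1];cv2.imwrite("pics/w1.png",cv2.convertScaleAbs(im,alpha=1.3,beta=15))
print(s["time"],s["eef_pos"],s["qpos"],R.from_quat(s["tcp_rot"]).as_matrix()); np.save("w1.npy",np.r_[s["eef_pos"],s["tcp_rot"]])
E
```

```text
2.65 [0.64530111 0.00671276 0.29825396] [-0.1482686   0.16578786  1.54392185  0.00385679  1.43192451 -1.21506862] [[-8.75402001e-01  4.83395347e-01  5.24164695e-04]
 [ 4.83393689e-01  8.75394897e-01  3.78373190e-03]
 [ 1.37018730e-03  3.56566439e-03 -9.99992704e-01]]
```

View pics/w1.png

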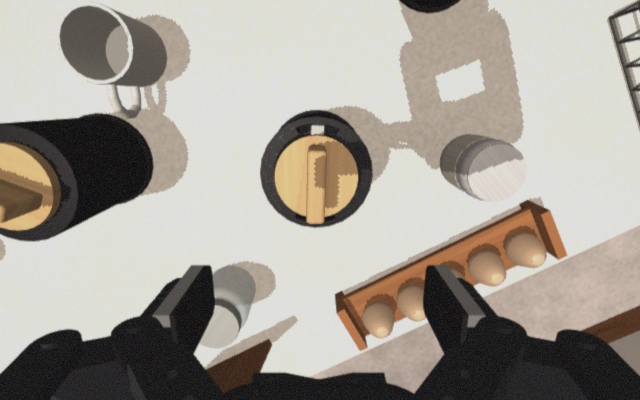

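The wrist view shows the lid centred at about (316,178). The bar's top face runs from (317,146) to (315,222), so it is almost aligned with tool x, and the lug is at (317,130).

```bash
python3 - <<'E'
from h import *
np.set_printoptions(precision=4,suppress=True)
v=np.load("w1.npy");st=dict(eef_pos=v[:3],tcp_rot=v[3:])
a,b=[onplane("wrist",q,.18,st) for q in ((317,146),(315.5,222))]
print(a,b,(a+b)/2,np.linalg.norm(a-b),np.degrees(np.arctan2(*(b-a)[1::-1])))
l=onplane("wrist",(316.5,178),.136,st);r=onplane("wrist",(316.5,169),.12,st);print(l,r)
s=get_state();M=R.from_quat(s["tcp_rot"]);print(s["eef_pos"],np.degrees(np.arctan2(*M.as_matrix()[1::-1,0])))
for g in ((a+b)/2,l): print(M.inv().apply(np.r_[g[:2],.147]-s["eef_pos"]))
E
```

```text
[0.6128 0.0228 0.18  ] [ 0.6694 -0.01    0.18  ] [0.6411 0.0064 0.18  ] 0.0653815103097516 -30.096441754198
[0.644 0.005 0.136] [0.639  0.0078 0.12  ]
[0.6439 0.0045 0.2982] 150.80089833269756
[0.0031 0.0002 0.1512]
[-0.0001  0.0004  0.1512]
```

Request:
move_arm(moves=[[1,[0.001,0,0.015],[0,0,0.015]],[1,[0,0,0.02],[0,0,0]],[1,[0,0,0.02],[0,0,0]],[1,[0,0,0.02],[0,0,0]],[1,[0,0,0.02],[0,0,0]],[1,[0,0,0.02],[0,0,0]],[1,[0,0,0.02],[0,0,0]],[1,[0,0,0.011],[0,0,0]],[1,[0,0,0.005],[0,0,0]],[1,[0,0,0],[0,0,0]]])

```text
time: 3.53
eef_pos: [0.641, 0.0013, 0.147]
tcp_rot: [0.262, 0.965, -0.0, -0.001]
contact_force: [-0.0, -0.4, -0.2]
opening: 0.999
finger_force: 0.0
```

Request:
move_arm(moves=[[0,[0,0,0],[0,0,0]],[0,[0,0,0],[0,0,0]],[0,[0,0,0],[0,0,0]],[0,[0,0,0],[0,0,0]],[0,[0,0,0],[0,0,0]],[0,[0,0,0],[0,0,0]],[0,[0,0,0],[0,0,0]],[0,[0,0,0],[0,0,0]],[0,[0,0,0],[0,0,0]],[0,[0,0,0],[0,0,0]]], grip_force=80)

```text
time: 4.37
eef_pos: [0.6424, 0.0018, 0.1489]
tcp_rot: [0.262, 0.965, 0.0, 0.0]
contact_force: [0.8, 1.2, 1.4]
opening: 0.131
finger_force: 78.3
```

Request:
move_arm(moves=[[0,[0,0,0.003],[0,0,0]],[0,[0,0,0.003],[0,0,0]],[0,[0,0,0.003],[0,0,0]],[0,[0,0,0.003],[0,0,0]],[0,[0,0,0.002],[0,0,0]],[0,[0,0,0],[0,0,0]],[0,[0,0,0],[0,0,0]],[0,[0,0,0],[0,0,0]],[0,[0,0,0],[0,0,0]],[0,[0,0,0],[0,0,0]]])

```text
time: 5.2
eef_pos: [0.6434, 0.002, 0.1365]
tcp_rot: [0.262, 0.965, 0.001, 0.002]
contact_force: [0.7, 3.0, 7.9]
opening: 0.129
finger_force: 80.0
```

```bash
python3 - <<'E'
from h import *
for i in range(3):
    im=read_camera("wrist");s=get_state();print(s["eef_pos"],s["contact_force"],s["wrist_torque"],s["opening"],s["finger_force"])
im=read_camera("wrist")[:,:,::-1]
cv2.imwrite("pics/w2.png",cv2.convertScaleAbs(im,alpha=1.5,beta=20))
E
```

```text
[0.64337696 0.00199308 0.13646933] [0.39337224 2.21068365 7.53275862] [ 0.4192     -0.13275149 -0.00443804] 0.12737069147808316 80.02477817237377
[0.64337571 0.00203623 0.13645825] [-0.14821782  1.91961285  8.68920776] [ 0.45518784 -0.10477384  0.0376645 ] 0.1312332814030843 80.02520978450775
[0.64338062 0.00202818 0.13647152] [1.55750012 2.29057808 7.68485102] [ 0.47023012 -0.06528906  0.01443649] 0.12889143331369987 80.02517312765121
```

View pics/w2.png

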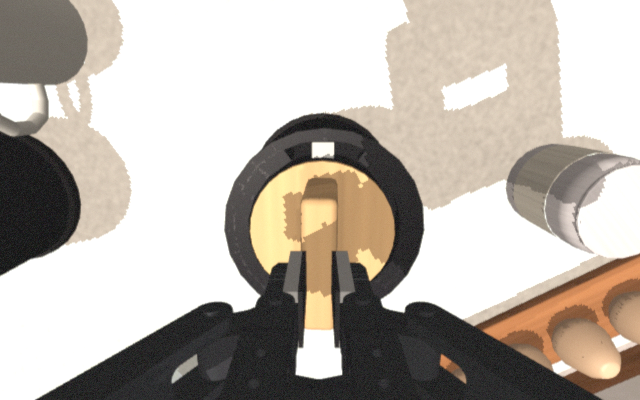

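The fingers hold the bar, seen at (320,250), and the lid is pushed in by about 12 mm with its lug still in the gap at (322,150). I'll press another 2 mm and start the turn.

Request:
move_arm(moves=[[0,[0,0,0.001],[0,0,0]],[0,[0,0,0.001],[0,0,0]],[0,[0,0,0],[0,0,0]],[0,[0,0,0],[0,0,0.03]],[0,[0,0,0],[0,0,0.05]],[0,[0,0,0],[0,0,0.06]],[0,[0,0,0],[0,0,0.06]],[0,[0,0,0],[0,0,0.06]],[0,[0,0,0],[0,0,0.04]],[0,[0,0,0],[0,0,0]]])

```text
time: 6.23
eef_pos: [0.6437, 0.0016, 0.1349]
tcp_rot: [0.403, 0.915, 0.001, 0.002]
contact_force: [1.4, 2.4, 8.9]
opening: 0.13
finger_force: 80.6
```

```bash
python3 - <<'E'
from h import *
s=get_state();print(s["eef_pos"],s["contact_force"],s["wrist_torque"],s["opening"],np.degrees(np.arctan2(*R.from_quat(s["tcp_rot"]).as_matrix()[1::-1,0])))
E
```

```text
[0.64371313 0.00158403 0.13488873] [1.39130942 2.38266295 8.9436504 ] [ 0.24479197 -0.10231243  0.15865584] 0.12972838021864058 132.43042913464097
```

Request:
move_arm(moves=[[0,[0,0,0],[0,0,0.08]],[0,[0,0,0],[0,0,0.09]],[0,[0,0,0],[0,0,0.09]],[0,[0,0,0],[0,0,0.09]],[0,[0,0,0],[0,0,0.09]],[0,[0,0,0],[0,0,0.09]],[0,[0,0,0],[0,0,0.09]],[0,[0,0,0],[0,0,0.09]],[0,[0,0,0],[0,0,0.09]],[0,[0,0,0],[0,0,0.09]]])

```text
time: 7.07
eef_pos: [0.6441, 0.0021, 0.135]
tcp_rot: [0.759, 0.651, 0.002, 0.002]
contact_force: [1.5, 3.8, 8.7]
opening: 0.127
finger_force: 81.1
```

Request:
move_arm(moves=[[0,[0,0,0],[0,0,0.09]],[0,[0,0,0],[0,0,0.09]],[0,[0,0,0],[0,0,0.08]],[0,[0,0,0],[0,0,0.07]],[0,[0,0,0],[0,0,0.04]],[0,[0,0,0],[0,0,0.01]],[0,[0,0,0],[0,0,0]],[0,[0,0,0],[0,0,0]],[0,[0,0,0],[0,0,0]],[0,[0,0,0],[0,0,0]]])

```text
time: 7.9
eef_pos: [0.6436, 0.0022, 0.1348]
tcp_rot: [0.867, 0.498, 0.002, 0.001]
contact_force: [1.0, 2.7, 7.9]
opening: 0.128
finger_force: 81.0
```

```bash
python3 - <<'E'
from h import *
im=read_camera("wrist")[:,:,::-1];cv2.imwrite("pics/w3.png",cv2.convertScaleAbs(im,alpha=1.5,beta=20))
s=get_state();print(s["eef_pos"],s["contact_force"],s["wrist_torque"],s["opening"],np.degrees(np.arctan2(*R.from_quat(s["tcp_rot"]).as_matrix()[1::-1,0])))
E
```

```text
[0.64359724 0.00215677 0.13476555] [0.93318882 2.84610865 7.73402257] [ 0.62382391 -0.00141411  0.19045349] 0.12700799287986358 59.73363734420901
```

View pics/w3.png

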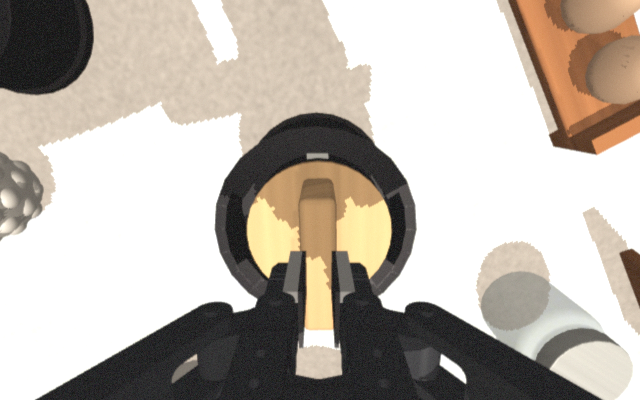

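The lug now shows under the rim at (318,156), and the tool has turned 90.2°. I'll ease the lid up about 7 mm and release it.

Request:
move_arm(moves=[[0,[0,0,-0.002],[0,0,0]],[0,[0,0,-0.002],[0,0,0]],[0,[0,0,-0.002],[0,0,0]],[0,[0,0,-0.001],[0,0,0]],[0,[0,0,0],[0,0,0]],[0,[0,0,0],[0,0,0]],[0,[0,0,0],[0,0,0]],[0,[0,0,0],[0,0,0]],[0,[0,0,0],[0,0,0]],[0,[0,0,0],[0,0,0]]])

```text
time: 8.78
eef_pos: [0.6422, 0.0018, 0.1397]
tcp_rot: [0.867, 0.498, 0.0, 0.0]
contact_force: [1.8, 2.8, 5.6]
opening: 0.129
finger_force: 79.4
```

```bash
python3 - <<'E'
from h import *
s=get_state();print(s["eef_pos"],s["contact_force"],s["wrist_torque"],s["opening"],np.degrees(np.arctan2(*R.from_quat(s["tcp_rot"]).as_matrix()[1::-1,0])))
E
```

```text
[0.64220703 0.00175672 0.13967378] [1.77629501 2.78552429 5.61503716] [ 0.60530671 -0.18070055  0.1598966 ] 0.12894382858983072 59.691368864038026
```

Request:
move_arm(moves=[[0,[0,0,-0.001],[0,0,0]],[0,[0,0,-0.001],[0,0,0]],[0,[0,0,-0.001],[0,0,0]],[0,[0,0,0],[0,0,0]],[0,[0,0,0],[0,0,0]],[0,[0,0,0],[0,0,0]],[0,[0,0,0],[0,0,0]],[0,[0,0,0],[0,0,0]],[0,[0,0,0],[0,0,0]],[0,[0,0,0],[0,0,0]]])

```text
time: 9.62
eef_pos: [0.6417, 0.002, 0.1417]
tcp_rot: [0.867, 0.498, -0.0, -0.001]
contact_force: [2.7, 3.7, -3.7]
opening: 0.127
finger_force: 78.3
```

Request:
move_arm(moves=[[1,[0,0,0],[0,0,0]],[1,[0,0,0],[0,0,0]],[1,[0,0,0],[0,0,0]],[1,[0,0,0],[0,0,0]],[1,[0,0,0],[0,0,0]],[1,[0,0,0],[0,0,0]],[1,[0,0,0],[0,0,0]],[1,[0,0,0],[0,0,0]],[1,[0,0,0],[0,0,0]],[1,[0,0,0],[0,0,0]]])

```text
time: 10.45
eef_pos: [0.642, 0.0016, 0.1426]
tcp_rot: [0.867, 0.498, -0.0, 0.0]
contact_force: [-0.5, 0.0, -0.2]
opening: 1.005
finger_force: 0.0
```

Request:
move_arm(moves=[[1,[0,0,-0.005],[0,0,0]],[1,[0,0,-0.015],[0,0,0]],[1,[0,0,-0.02],[0,0,0]],[1,[0,0,-0.02],[0,0,0]],[1,[0,0,-0.02],[0,0,0]],[1,[0,0,-0.02],[0,0,0]],[1,[0,0,-0.02],[0,0,0]],[1,[0,0,-0.02],[0,0,0]],[1,[0,0,-0.01],[0,0,0]],[1,[0,0,0],[0,0,0]]])

```text
time: 11.28
eef_pos: [0.6435, 0.0015, 0.2966]
tcp_rot: [0.867, 0.498, 0.003, 0.002]
contact_force: [0.2, -0.0, 0.3]
opening: 1.0
finger_force: 0.0
```

```bash
python3 - <<'E'
from h import *
read_camera("top");im=read_camera("scene")[:,:,::-1];s=get_state();w=read_camera("wrist")[:,:,::-1]
np.save("w4.npy",np.r_[s["eef_pos"],s["tcp_rot"]]);print(s["time"],s["eef_pos"],s["opening"])
a=cv2.resize(im[130:310,280:460],(400,400),interpolation=cv2.INTER_CUBIC);b=cv2.resize(w[100:250,240:390],(400,400),interpolation=cv2.INTER_CUBIC)
cv2.imwrite("pics/c4.png",cv2.convertScaleAbs(np.hstack([a,b]),alpha=1.4,beta=20))
E
```

```text
11.3833 [0.64193074 0.00166934 0.29219454] 1.000099292989563
```

View pics/c4.png

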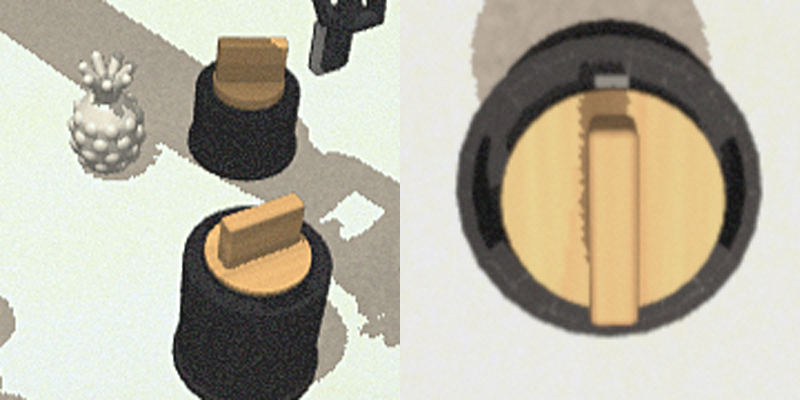

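The bar now lies at a right angle to the two rim gaps, seen at (485,195) and (735,205) in the crop, and the lid is level. When I lifted, the lugs stopped against their seats: the wrist force went to -3.7 N. The pineapple still stands, and the arm is clear.

```bash
python3 -c "
from plant import *
print(sign_off())"
```

```text
the job is handed in; nothing more can be done
None
```

The middle canister's lid was pushed in, turned a quarter turn clockwise and let up into its seats, the pineapple still stands where it was, and the job is handed in; sign-off returned no verdict.

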